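Lock the circuit-board holder with its drop-in key

TASK

Lock the circuit-board holder: take the orange-handled key from its grey holder, lower its T-foot through the wide window in the blue rail, and slide it along the slot, gently and never forcing it, until it drops into the notch hidden inside. Stop there and leave the key standing upright, fully down in the notch, and let go; leave the other things on the bench alone.

Things in the scene. Friction and masses are not known exactly. Their poses are not given: they have to be found in the camera images.
- rail: Fixed blue hollow rail, 284 long (its y), 56 wide (x), 45 high; origin at the centre of its underside, z up. The roof is z 31 to 45. It does not yield; the key must never be pressed or pushed against it or its ledge with more than 35 N. On its +x side a green circuit board is clamped, reaching 95 out from the rail's axis and lower than 30.
- rail_window (a point): Centre of the window in the roof, at the roof's top face (y = -55, z = 45 of the rail). The window is 40 wide (rail x) and 22 long (rail y); on its +y side it opens into a slot 12 wide (x -6 to 6) through the roof. Axes as the rail's.
- rail_ledge (a point): Point at ledge height under the window's centre (rail y = -55, z = 20). A level black ledge runs under the roof on both sides of the slot; the key's foot rides on it, 3 below the roof. Across the ledge is one hidden notch, 20 long in y, 8 deep (floor at rail z = 12), centred somewhere from y = -15 to +45 of the rail, different every time. The ledge is level elsewhere.
- rail_slot_end (a point): Closed far end of the slot, at the roof's top face (rail y = +72, z = 45).
- key: Loose locking key, 0.10 to 0.18 kg, upright in its holder. Origin at the centre of the underside of its T-foot, z up. Steel foot 34 (x) by 16 (y) by 8 high; shank 8 square, z 8 to 40; dark collar 22 square, z 40 to 46; orange handle 16 square, z 46 to 100. Enters the window with its x along the rail's x, either way round. Seated in the notch, its underside is at z = 12 of the rail.
- key_grip (a point): Place to grip: on the handle's axis, 70 above the underside of the key's foot.
- holder: Fixed grey open-topped box 50 (x) by 32 (y) by 18 high, walls and floor 6 thick, that holds the key's foot loosely; origin at the centre of its underside.
- spool: loose metal solder spool, 54 across, 41 high; origin at the centre of its underside. Leave alone.
- pliers: loose pliers with yellow handles lying flat, about 125 long (x), 56 wide, 12 high; origin under the pivot. Leave alone.
- module: loose small green circuit board 70 by 50, up to 14 high; origin at the centre of its underside. Leave alone.
- jar: loose small amber jar, 44 across, 50 high; origin at the centre of its underside. Leave alone.
There are look-alikes about, which are no part of the job. There is more than one size of the key; the job needs the largest.

How it is judged:
By the outcome, as a careful person would: the job done as asked, in the order asked, and still so for the second after the job is handed in, with the robot touching nothing.
It also fails if it takes over 69 s, if anything falls off the work surface, if the arm or the gripper's body presses on something with over 40 N, if the wrist force passes 120 N, or if a joint passes its speed limit or range.

ROBOT

A 6-joint arm with a two-finger parallel gripper is mounted at the origin on the work surface. World frame = base frame: x ahead of the robot, y to its left, z up, the work surface at z = 0. Lengths are in m, angles in rad, forces in N, time in s.
With the tool pointing down it reaches from about 0.375 to 0.9 m from the base axis. Payload 3.1 kg.
Tool frame: the origin (TCP) lies midway between the tips of the shut fingers; the grasp point (between the pads) lies 19 mm behind it; z points along the fingers, x is the direction in which the jaws open and shut, and the axes are right-handed (so a half turn about z gives the same grasp; the last joint's range is limited). The gripper opens to 87 mm and grips with 3 to 60 N. Pads are 19 mm wide; open, the fingers measure 117 mm over their backs; the gripper's body (75 mm by 190 mm) begins 51 mm behind the grasp point.
Start: joints at [-1.419, 0.527, 1.433, -0, 1.181, -0.178], TCP at [0.203, -0.591, 0.19] pointing down, gripper open.
Joint ranges: [-3.08, 3.08], [-0.75, 2.2], [0.22, 2.44], [-1.43, 4.57], [0, 2.65], [-2.85, 2.85]. Speed limits (rad/s): [2.79, 2.79, 3.14, 3.14, 3.14, 3.14].

INTERFACE

Orientations are given as a unit quaternion [x, y, z, w].
In Python, from rig import * gives the robot as it stands.
- The arm moves only by the tool drive_tool, never from a script. Its argument "plan" is a list of rows, each an object with "offset": the shift along the tool's x, y, z in cm, a list of three; "delta_rot": the turn, a rotation vector about the tool's x, y, z in degrees, a list of three; "jaw": the finger opening in cm, from 0 to 8.7. In form: [{"offset": [dx, dy, dz], "delta_rot": [wx, wy, wz], "jaw": jaw}, ...]. A call has exactly 8 rows; each row is the pose to reach, as a shift and turn from the pose commanded when the call began, along the tool's axes at that moment; what a row does not reach only later rows make up. A row lasts 1/12 s, in which the tool goes at most 41.7 mm and 7.16 degrees, less where a joint would pass 70% of its speed; a pose out of reach is approached as far as the arm can. A call with a gripper value outside its range is refused whole. The fingers move at their own pace and stop on an object; "squeeze" is the grip in N (left out, the last holds). Time passes only in rows, so rows that repeat a pose let the fingers close, or fill a call up. It gives the time, the measured TCP pose, the force and the opening at its end, in the units of the state.
- get_obs(): the state, without advancing time (a new reading comes with each control period).
- camera(name): name is "scene" or "side" or "wrist"; returns the picture (400x640x3 uint8, red, green, blue); there is no depth.
- calibration(name): a dict with "K" (3x3 intrinsics, pixels), "distortion" ([k1, k2, p1, p2, k3] as OpenCV has them; the pictures are not rectified), "pose" (4x4, takes a point from camera to world coordinates); the wrist camera has in their place "tool_from_camera" (4x4, takes a point from camera to tool coordinates, whose origin is the TCP and whose axes are the tool frame's). Camera axes: x right, y down, z forward; pixel columns grow to the right and rows downward; lengths in m; the calibration is good to about 2 mm. A picture is of the moment at which its call begins: read the wrist's pose just before it. calibration takes no time and is no camera call.
- hand_in(): hands the job in, once; it reports no verdict.
The state is a dict: "time": time; "q": joint angles; "joint_velocities": joint speeds; "joint_torque": joint torques, N m; "position": TCP position; "tool_rot": TCP orientation; "ft_force": force on the tool from outside, world axes, zero at the start; "moment": the same for the moment, N m; "grip_width": finger opening in m.
Only numpy, scipy, OpenCV 4.12 (cv2) and the standard library are available. Lean on these libraries where they do the work, as an engineer would, in place of code of your own. Each camera call takes 0.05 s, during which the arm holds its last target.

## Working session

There is one attempt and no reset: what is moved stays moved. The work goes in short steps, Python scripts to look and compute and a tool call to move; the robot and the scene stay as the last step left them, time stands still between calls to the robot, and variables do not carry over. Pictures are saved under pics/ and viewed, and the job is handed in when it is done.

Besides the shell and the picture viewer there is one more tool, called after ">>>" as name([rows], argument=value, ...), one row to a line, values as JSON. drive_tool: Moves the arm, as the interface text tells. Its arguments: {"type":"object","properties":{"plan":{"type":"array","items":{"type":"object","properties":{"offset":{"type":"array","items":{"type":"number"}},"delta_rot":{"type":"array","items":{"type":"number"}},"jaw":{"type":"number"}}}},"squeeze":{"type":"number"}},"required":["plan"]}

```bash
ls; mkdir -p pics; python3 - <<'E'
from rig import *
import cv2
for n in ["scene","side","wrist"]:
    o=get_obs(); im=camera(n); cv2.imwrite(f"pics/{n}0.png",im[:,:,::-1])
    c=calibration(n); print(n,{k:__import__('numpy').round(v,4).tolist() for k,v in c.items()})
o=get_obs();print(o)
E
```

```text
pics
scene {'K': [[446.2919, 0.0, 322.6064], [0.0, 446.2919, 205.2633], [0.0, 0.0, 1.0]], 'distortion': [0.0249, 0.0, 0.0, 0.0, 0.0], 'pose': [[-0.7297, 0.4246, -0.536, 1.1778], [0.6837, 0.4545, -0.5709, 0.6731], [0.0012, -0.783, -0.622, 0.858], [0.0, 0.0, 0.0, 1.0]]}
side {'K': [[487.3774, 0.0, 313.8502], [0.0, 487.3774, 201.0675], [0.0, 0.0, 1.0]], 'distortion': [-0.1499, 0.0, 0.0, 0.0, 0.0], 'pose': [[-0.9743, -0.109, 0.197, 0.326], [-0.2251, 0.4868, -0.844, 0.884], [-0.0039, -0.8667, -0.4989, 0.6126], [0.0, 0.0, 0.0, 1.0]]}
wrist {'K': [[289.4159, 0.0, 322.0066], [0.0, 289.4159, 196.7524], [0.0, 0.0, 1.0]], 'distortion': [0.0103, 0.0, 0.0, 0.0, 0.0], 'tool_from_camera': [[1.0, -0.0006, -0.0001, -0.0009], [0.0006, 0.9681, 0.2507, -0.0683], [-0.0001, -0.2507, 0.9681, -0.1952], [0.0, 0.0, 0.0, 1.0]]}
{'time': 0.15, 'q': array([-1.41852055e+00,  5.28265038e-01,  1.43362185e+00, -3.70601151e-05,
        1.18141171e+00, -1.78490100e-01]), 'joint_velocities': array([ 1.27166578e-03, -2.52591872e-03, -2.87948337e-03, -9.54437551e-04,
        5.46610908e-05, -1.46606882e-03]), 'joint_torque': array([ 7.67813776e-05, -4.40431666e+01, -1.76842529e+01,  6.32928265e-02,
        5.52823290e-02, -1.03200866e-04]), 'position': array([ 0.20290521, -0.59048096,  0.18948445]), 'tool_rot': array([ 8.13873411e-01, -5.81041602e-01, -6.07460779e-04, -5.99038078e-04]), 'ft_force': array([ 0.50296224, -0.00646713,  0.031342  ]), 'moment': array([-0.04320093, -0.03633935,  0.03501335]), 'grip_width': 0.08705933229330103}
```

View pics/scene0.png

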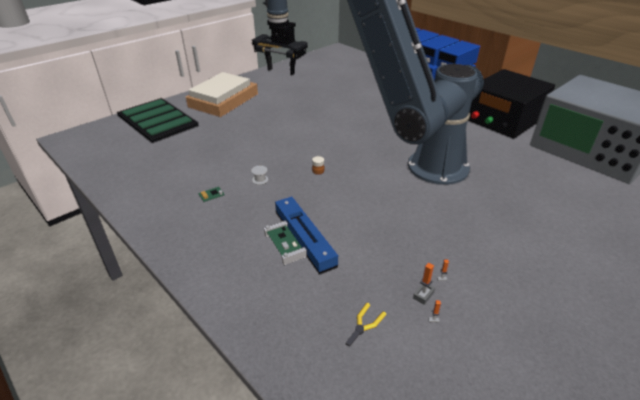

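View pics/side0.png

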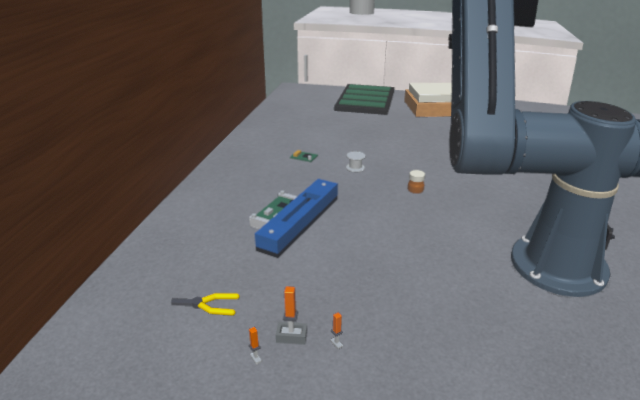

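View pics/wrist0.png

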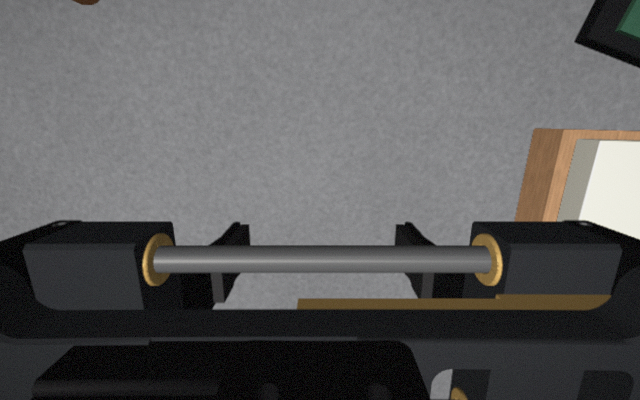

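Keys: the large one is at scene (428,273) / side (290,302), standing in the grey holder. The small ones are at scene (445,267) and (436,310), or side (337,322) and (254,338), with no holder. The large one in the holder fits the description. I'll confirm it in an enlarged crop and mask the colours.

```bash
cat > h.py <<'E'
import numpy as np, cv2
from rig import *
from scipy.spatial.transform import Rotation as R
def ray(n,px,o=None):
    c=calibration(n); p=cv2.undistortPoints(np.array([[px]],float),c["K"],np.array(c["distortion"]))[0,0]
    if n=="wrist":
        T=np.eye(4);T[:3,:3]=R.from_quat(o["tool_rot"]).as_matrix();T[:3,3]=o["position"];P=T@c["tool_from_camera"]
    else: P=np.array(c["pose"])
    d=P[:3,:3]@[p[0],p[1],1]; return P[:3,3],d/np.linalg.norm(d)
def onz(n,px,z,o=None):
    a,d=ray(n,px,o); return a+d*(z-a[2])/d[2]
def tri(rs):
    A=np.zeros((3,3));b=np.zeros(3)
    for a,d in rs:
        M=np.eye(3)-np.outer(d,d);A+=M;b+=M@a
    x=np.linalg.solve(A,b); return x,[np.linalg.norm((np.eye(3)-np.outer(d,d))@(x-a)) for a,d in rs]
def proj(n,X,o=None):
    c=calibration(n)
    if n=="wrist":
        T=np.eye(4);T[:3,:3]=R.from_quat(o["tool_rot"]).as_matrix();T[:3,3]=o["position"];P=T@c["tool_from_camera"]
    else: P=np.array(c["pose"])
    W=np.linalg.inv(P); r=cv2.Rodrigues(W[:3,:3])[0]
    return cv2.projectPoints(np.array(X,float).reshape(-1,1,3),r,W[:3,3],np.array(c["K"]),np.array(c["distortion"]))[0][:,0]
def mask(im,lo,hi):
    return cv2.inRange(cv2.cvtColor(im,cv2.COLOR_RGB2HSV),lo,hi)
E
python3 - <<'E'
from h import *
S=cv2.imread("pics/scene0.png");D=cv2.imread("pics/side0.png")
a=cv2.resize(S[245:335,395:475],None,fx=5,fy=5,interpolation=2);b=cv2.resize(D[275:370,225:360],None,fx=4.7,fy=4.7,interpolation=2)
cv2.imwrite("pics/cropA.png",a)
cv2.imwrite("pics/cropB.png",b)
cv2.imwrite("pics/cropC.png",cv2.resize(S[185:285,250:350],None,fx=6,fy=6,interpolation=2))
cv2.imwrite("pics/cropD.png",cv2.resize(D[170:260,245:350],None,fx=6,fy=6,interpolation=2))
for n,im in (("scene",S),("side",D)):
    for nm,lo,hi in (("orange",(3,180,120),(13,255,255)),("blue",(100,120,50),(125,255,255))):
        m=mask(im[:,:,::-1],lo,hi); k,l,st,ce=cv2.connectedComponentsWithStats(m)
        for i in range(1,k):
            if st[i,4]>30:
                r=cv2.minAreaRect(np.argwhere(l==i)[:,::-1].astype(np.float32)); print(n,nm,st[i],ce[i].round(1),cv2.boxPoints(r).round(1).tolist())
E
```

```text
scene orange [443 260   5  12  32] [444.9 265.3] [[442.1000061035156, 270.5], [444.79998779296875, 259.70001220703125], [447.3999938964844, 260.3999938964844], [444.70001220703125, 271.20001220703125]]
scene orange [426 264   7  19  54] [429.1 270.8] [[426.0, 264.0], [432.0, 264.0], [432.0, 282.0], [426.0, 282.0]]
scene orange [435 301   5  12  39] [436.8 306.4] [[434.3999938964844, 311.8999938964844], [436.20001220703125, 300.70001220703125], [439.5, 301.20001220703125], [437.6000061035156, 312.3999938964844]]
scene blue [ 416   28   64   52 1365] [447.3  49.2] [[404.1000061035156, 70.69999694824219], [416.1000061035156, 27.5], [480.1000061035156, 45.20000076293945], [468.1000061035156, 88.5]]
scene blue [ 276  197   62   75 1764] [307.1 234.4] [[271.79998779296875, 204.6999969482422], [291.6000061035156, 190.6999969482422], [341.5, 261.1000061035156], [321.6000061035156, 275.20001220703125]]
side orange [285 293  10  24 199] [289.4 304.4] [[284.3999938964844, 293.0], [293.0, 292.5], [294.3999938964844, 315.8999938964844], [285.79998779296875, 316.3999938964844]]
side orange [334 313   7  20 112] [336.9 322.7] [[334.0, 313.0], [340.0, 313.0], [340.0, 332.0], [334.0, 332.0]]
side blue [ 255  179   82   75 2496] [295.  216.2] [[249.5, 238.3000030517578], [320.8999938964844, 168.60000610351562], [341.70001220703125, 189.8000030517578], [270.29998779296875, 259.6000061035156]]
```

View pics/cropA.png

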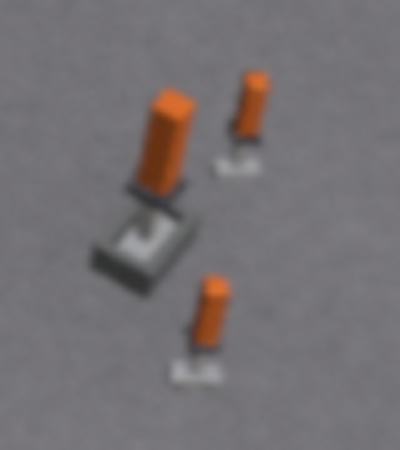

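View pics/cropB.png

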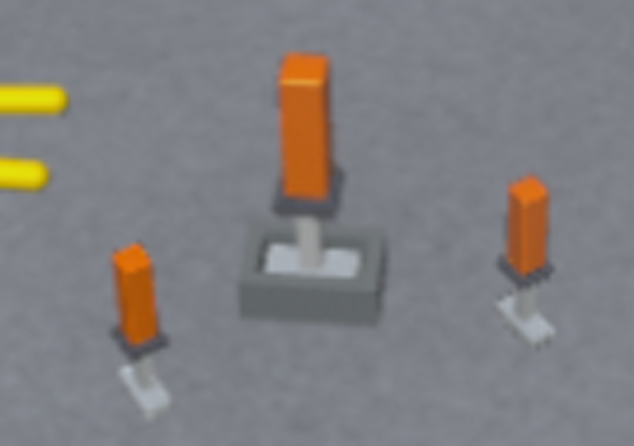

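View pics/cropC.png

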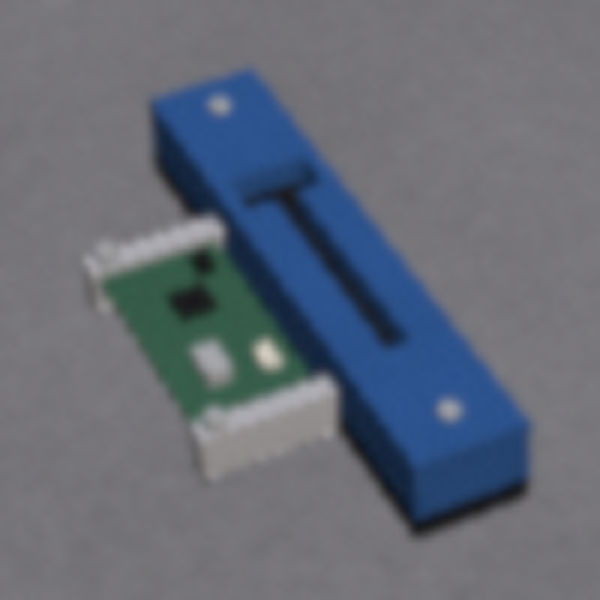

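View pics/cropD.png

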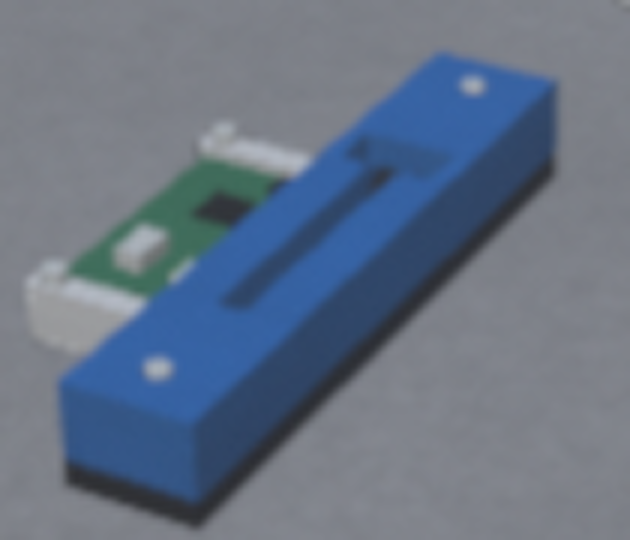

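```bash
python3 - <<'E'
from h import *
f=lambda p,s,o:[(p[0]+.5)/s-.5+o[0],(p[1]+.5)/s-.5+o[1]]
C={ 'NW':(152,100),'NE':(250,70),'SE':(528,428),'SW':(413,462),'s1':(219,104),'s2':(450,410),'send':(393,340)}
D={ 'NW':(440,52),'NE':(556,82),'SE':(197,425),'SW':(62,380),'s1':(472,85),'s2':(157,368),'send':(237,302)}
P={}
for k in C:
    a=f(C[k],6,(250,185)); b=f(D[k],6,(245,170))
    x,e=tri([ray('scene',a),ray('side',b)]); P[k]=(onz('scene',a,.045)+onz('side',b,.045))/2
    print(k,x.round(4),np.round(e,4),onz('scene',a,.045).round(4),onz('side',b,.045).round(4))
c=sum(P[k] for k in('NW','NE','SE','SW'))/4
ax=(P['SE']+P['SW']-P['NE']-P['NW']);print('centre',c,'len',np.linalg.norm(ax)/2,'yaw of +y',np.degrees(np.arctan2(ax[1],ax[0])), (P['s1']+P['s2'])/2)
a=P['s2']-P['s1'];print(np.degrees(np.arctan2(a[1],a[0])))
print('w',np.linalg.norm(P['NW']-P['NE']),np.linalg.norm(P['SW']-P['SE']))
# key: top centre  cropA scale5 off(395,245); cropB 4.7 off (225,275)
kt=tri([ray('scene',f((175,100),5,(395,245))),ray('side',f((304,68),4.7,(225,275)))]);print('keytop',kt)
kb=tri([ray('scene',f((160,188),5,(395,245))),ray('side',f((308,198),4.7,(225,275)))]);print('handle bottom',kb)
# holder top front edge corners in side
for p in [(240,285),(382,290),(385,235),(250,230)]:
    print('holder',onz('side',f(p,4.7,(225,275)),.018).round(4))
for p in [(93,247),(148,283),(202,220)]:
    print('holderS',onz('scene',f(p,5,(395,245)),.018).round(4))
E
```

```text
NW [ 0.5659 -0.1855  0.0459] [0.0023 0.0023] [ 0.5673 -0.1835  0.045 ] [ 0.5662 -0.1919  0.045 ]
NE [ 0.5136 -0.1727  0.0444] [0.0022 0.0022] [ 0.5163 -0.1692  0.045 ] [ 0.5132 -0.1758  0.045 ]
SE [0.5877 0.1004 0.0431] [0.0033 0.0033] [0.5918 0.1053 0.045 ] [0.5867 0.0977 0.045 ]
SW [0.6405 0.0852 0.0457] [0.0016 0.0016] [0.6414 0.0866 0.045 ] [0.6409 0.0816 0.045 ]
s1 [ 0.5458 -0.1577  0.0476] [0.0015 0.0015] [ 0.5452 -0.1585  0.045 ] [ 0.5468 -0.1656  0.045 ]
s2 [0.6091 0.0746 0.048 ] [0.002 0.002] [0.6087 0.0746 0.045 ] [0.6106 0.0669 0.045 ]
send [0.5951 0.0229 0.0452] [0.0024 0.0024] [0.597  0.0254 0.045 ] [0.5951 0.0186 0.045 ]
centre [ 0.57798482 -0.04364946  0.045     ] len 0.28287867044024856 yaw of +y 74.74822968377963 [ 0.57782521 -0.04562708  0.045     ]
74.70632101289908
w 0.05417295535757384 0.05472530442456186
keytop (array([0.50043313, 0.31328105, 0.10802967]), [np.float64(0.001211846643709668), np.float64(0.0012118466437094865)])
handle bottom (array([0.50055374, 0.31506762, 0.04978579]), [np.float64(0.001488141203110731), np.float64(0.0014881412031106144)])
holder [0.5219 0.3294 0.018 ]
holder [0.4722 0.3203 0.018 ]
holder [0.4777 0.2933 0.018 ]
holder [0.5263 0.3019 0.018 ]
holderS [0.5297 0.3032 0.018 ]
holderS [0.5282 0.3346 0.018 ]
holderS [0.4771 0.329  0.018 ]
```

```bash
cat >> h.py <<'E'
def goto(p,yaw,o=None):
    o=o or get_obs(); R0=R.from_quat(o["tool_rot"]); y=np.radians(yaw)
    Rt=R.from_matrix(np.array([[np.cos(y),np.sin(y),0],[np.sin(y),-np.cos(y),0],[0,0,-1]]))
    d=R0.inv().apply(np.array(p)-o["position"])*100; w=np.degrees((R0.inv()*Rt).as_rotvec())
    print("pos",o["position"].round(4),"F",o["ft_force"].round(2),"t",round(o["time"],2),"w",round(o["grip_width"],4)); print("offset cm",d.round(2),"rot",w.round(1))
E
python3 -c "
from h import *
goto([.512,-.026,.15],-105.25)"
```

```text
pos [ 0.2029 -0.5905  0.1895] F [ 0.5  -0.01  0.03] t 0.15 w 0.0871
offset cm [-43.34 -47.57   4.03] rot [ 0.   0.1 34.2]
```

>>> drive_tool([
  {"offset":[-2.7,-3,0.2],"delta_rot":[0,0,4],"jaw":8.7},
  {"offset":[-5.4,-6,0.4],"delta_rot":[0,0,8],"jaw":8.0},
  {"offset":[-8.1,-9,0.7],"delta_rot":[0,0,12],"jaw":7},
  {"offset":[-10.8,-12,1],"delta_rot":[0,0,16],"jaw":6},
  {"offset":[-13.5,-15,1.2],"delta_rot":[0,0,20],"jaw":5},
  {"offset":[-16.2,-18,1.5],"delta_rot":[0,0,24],"jaw":4.4},
  {"offset":[-18.9,-21,1.7],"delta_rot":[0,0,28],"jaw":4.4},
  {"offset":[-21.6,-24,2],"delta_rot":[0,0,34.2],"jaw":4.4},
])

```text
time: 0.82
position: [0.3602, -0.3073, 0.1702]
tool_rot: [-0.606, 0.796, 0.0, 0.0]
ft_force: [0.4, -0.4, -0.5]
grip_width: 0.0489
```

```bash
python3 -c "
from h import *
goto([.512,-.026,.15],-105.25)"
```

```text
pos [ 0.3602 -0.3073  0.1702] F [ 0.42 -0.37 -0.45] t 0.82 w 0.0489
offset cm [-31.16  -7.14   2.03] rot [-0.   0.  -0.2]
```

>>> drive_tool([
  {"offset":[-4.1,-0.9,0.3],"delta_rot":[0,0,0],"jaw":4.4},
  {"offset":[-8.1,-1.8,0.6],"delta_rot":[0,0,0],"jaw":4.4},
  {"offset":[-12.1,-2.7,0.9],"delta_rot":[0,0,0],"jaw":4.4},
  {"offset":[-16.1,-3.6,1.2],"delta_rot":[0,0,0],"jaw":4.4},
  {"offset":[-20.1,-4.5,1.5],"delta_rot":[0,0,0],"jaw":4.4},
  {"offset":[-24.1,-5.4,1.8],"delta_rot":[0,0,0],"jaw":4.4},
  {"offset":[-28.1,-6.3,2],"delta_rot":[0,0,0],"jaw":4.4},
  {"offset":[-31.2,-7.1,2],"delta_rot":[0,0,-0.2],"jaw":4.4},
])

```text
time: 1.48
position: [0.5102, -0.0237, 0.1498]
tool_rot: [-0.609, 0.793, 0.001, -0.0]
ft_force: [0.0, -1.1, 0.1]
grip_width: 0.044
```

```bash
python3 -c "
from h import *
o=get_obs();im=camera('wrist');cv2.imwrite('pics/w1.png',im[:,:,::-1]);np.save('w1o.npy',np.r_[o['position'],o['tool_rot']]);print(o['position'],o['joint_velocities'].round(3))"
```

```text
[ 0.51016346 -0.02365008  0.14978313] [ 0.738  0.197 -0.404 -0.02   0.194  0.689]
```

View pics/w1.png

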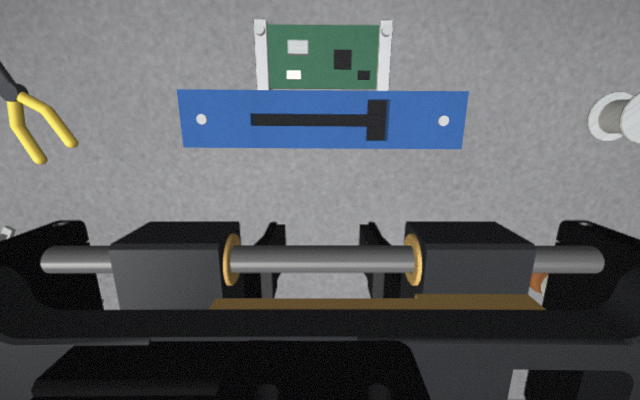

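The rail is seen clearly, with the window at (377,119) and the slot end at (252,119). The arm was still moving, so I'll measure from a settled picture.

```bash
python3 -c "
from h import *
for i in range(4): camera('wrist')
o=get_obs();im=camera('wrist');cv2.imwrite('pics/w2.png',im[:,:,::-1]);print(o['position'],o['joint_velocities'].round(3),o['time'])
m=mask(im,(100,120,60),(125,255,255)); m[160:]=0
cs,_=cv2.findContours(m,cv2.RETR_CCOMP,cv2.CHAIN_APPROX_NONE)
c=max(cs,key=cv2.contourArea);b=cv2.boxPoints(cv2.minAreaRect(c));print(b)
q=cv2.approxPolyDP(c,6,True)[:,0];print(q)
for p in q: print('corner',p,onz('wrist',p,.045,o).round(4))
g=cv2.cvtColor(im,cv2.COLOR_RGB2GRAY)
dk=((g<60)&(np.indices(g.shape)[0]<150)&(np.indices(g.shape)[0]>95)).astype(np.uint8)
k,l,st,ce=cv2.connectedComponentsWithStats(dk)
for i in range(1,k):
  if st[i,4]>60: print(st[i],ce[i])
cv2.imwrite('pics/w2c.png',cv2.resize(im[80:160,170:480,::-1],None,fx=2.5,fy=2.5,interpolation=2))
w=im[:,:,:].min(axis=2)>150
k,l,st,ce=cv2.connectedComponentsWithStats(w.astype(np.uint8))
for i in range(1,k):
  if 20<st[i,4]<200 and 95<ce[i][1]<150: print('screw',st[i],ce[i],onz('wrist',ce[i],.047,o))
print(proj('wrist',[[.578-.055*.263,-.0436-.055*.965,.045]],o))
"
```

```text
[ 0.50931527 -0.02676977  0.14999408] [-0.032 -0.004  0.008  0.002 -0.001  0.   ] 1.7333
[[173.70456  147.0192  ]
 [174.0026    89.502594]
 [464.02078   91.00528 ]
 [463.72275  148.52188 ]]
[[174  90]
 [181 147]
 [457 148]
 [464  95]]
corner [174  90] [0.6408 0.0881 0.045 ]
corner [181 147] [0.5878 0.1023 0.045 ]
corner [457 148] [ 0.5139 -0.1703  0.045 ]
corner [464  95] [ 0.5632 -0.1843  0.045 ]
[ 247  100  137   41 2101] [329.04616849 119.65302237]
screw [555  92  14  14  67] [559.76119403  97.26865672] [ 0.5369828  -0.27219652  0.047     ]
screw [125  94  11  23  87] [129.87356322 102.94252874] [0.64014323 0.13321354 0.047     ]
screw [151  97   7   7  21] [153.47619048  99.9047619 ] [0.63693228 0.1099494  0.047     ]
screw [166  96   8  12  54] [169.62962963 101.64814815] [0.631439   0.09543856 0.047     ]
screw [471  99  10   8  31] [474.5483871  103.09677419] [ 0.55314948 -0.19221999  0.047     ]
screw [145 104   6  15  36] [147.52777778 111.05555556] [0.62875832 0.1197652  0.047     ]
screw [545 105   6  13  38] [547.21052632 110.65789474] [ 0.52748352 -0.2597622   0.047     
[... 1616 characters left out ...]
60810215 0.14883014 0.047     ]
screw [463 135  18   9  51] [471.29411765 138.47058824] [ 0.5200101  -0.18472858  0.047     ]
screw [563 135   6   7  21] [565.42857143 138.33333333] [ 0.49562757 -0.27545408  0.047     ]
screw [518 136  17  14  70] [525.74285714 143.42857143] [ 0.50082469 -0.23692147  0.047     ]
screw [ 59 142  12  12  31] [ 64.12903226 148.87096774] [0.61604639 0.21560745 0.047     ]
screw [ 86 142  15  11  70] [ 93.22857143 147.1       ] [0.61023975 0.18670948 0.047     ]
screw [572 143   8  10  29] [575.75862069 148.31034483] [ 0.48280095 -0.28490122  0.047     ]
screw [121 144  11  11  40] [125.075 149.075] [0.60024706 0.15670479 0.047     ]
[[376.26485087 118.82794384]]
```

View pics/w2c.png

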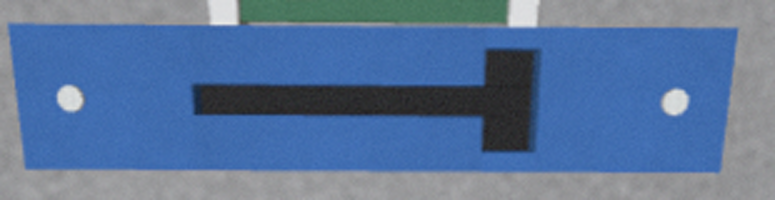

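```bash
python3 -c "
from h import *
o=get_obs();print(o['position'])
f=lambda p:((p[0]+.5)/2.5-.5+170,(p[1]+.5)/2.5-.5+80)
for n,p in dict(sendL=(194,100),w_tl=(487,49),w_tr=(541,49),w_bl=(483,151),w_br=(535,153),c1=(9,24),c2=(25,168),c3=(721,172),c4=(738,28),s1=(70,98.5),s2=(675,102)).items():
  x=onz('wrist',f(p),.045,o)
  a=np.radians(74.67);u=np.array([np.cos(a),np.sin(a)]);v=np.array([np.sin(a),-np.cos(a)])
  d=x[:2]-[.5776,-.0408];print(n,x.round(4),'rail xy',(d@v*1e3).round(1),(d@u*1e3).round(1))
"
```

```text
[ 0.5091943  -0.02737114  0.15009808]
sendL [0.596  0.0275 0.045 ] rail xy -0.3 70.8
w_tl [ 0.5845 -0.0901  0.045 ] rail xy 19.7 -45.8
w_tr [ 0.5789 -0.1107  0.045 ] rail xy 19.7 -67.0
w_bl [ 0.5464 -0.0798  0.045 ] rail xy -19.8 -45.8
w_br [ 0.5401 -0.1001  0.045 ] rail xy -20.5 -67.1
c1 [0.6416 0.0877 0.045 ] rail xy 27.8 140.9
c2 [0.5883 0.1029 0.045 ] rail xy -27.6 141.4
c3 [ 0.5127 -0.172   0.045 ] rail xy -27.9 -143.7
c4 [ 0.5664 -0.1863  0.045 ] rail xy 27.7 -143.3
s1 [0.6093 0.0751 0.045 ] rail xy -0.1 120.2
s2 [ 0.5452 -0.1583  0.045 ] rail xy -0.2 -121.9
```

```bash
python3 -c "
from h import *
goto([.433,.303,.19],-81)"
```

```text
pos [ 0.5092 -0.0274  0.1501] F [-0.31 -0.4  -0.64] t 1.78 w 0.0441
offset cm [-29.93  15.93  -3.99] rot [  0.1  -0.  -24. ]
```

>>> drive_tool([
  {"offset":[-3.6,1.9,-1],"delta_rot":[0,0,-3],"jaw":4.4},
  {"offset":[-7.2,3.8,-2],"delta_rot":[0,0,-6],"jaw":4.4},
  {"offset":[-10.8,5.7,-3],"delta_rot":[0,0,-9],"jaw":4.4},
  {"offset":[-14.4,7.6,-4],"delta_rot":[0,0,-12],"jaw":4.4},
  {"offset":[-18,9.5,-4],"delta_rot":[0,0,-15],"jaw":4.4},
  {"offset":[-21.6,11.5,-4],"delta_rot":[0,0,-18],"jaw":4.4},
  {"offset":[-25.2,13.4,-4],"delta_rot":[0,0,-21],"jaw":4.4},
  {"offset":[-28.5,15.2,-4],"delta_rot":[0,0,-24],"jaw":4.4},
])

```text
time: 2.45
position: [0.4364, 0.2882, 0.1906]
tool_rot: [0.76, -0.649, 0.0, -0.0]
ft_force: [0.8, 1.5, -1.1]
grip_width: 0.0444
```

```bash
python3 -c "
from h import *
for i in range(5): camera('side')
o=get_obs();im=camera('wrist');cv2.imwrite('pics/w3.png',im[:,:,::-1]);print(o['position'],o['joint_velocities'].round(3),o['time'])
np.save('w3o.npy',np.r_[o['position'],o['tool_rot']])
o=get_obs();print(o['position'])
cv2.imwrite('pics/w3c.png',cv2.resize(im[0:220,180:480,::-1],None,fx=2.5,fy=2.5,interpolation=2))
"
```

```text
[0.43691309 0.28644541 0.19015602] [-0.024 -0.001  0.002  0.001 -0.001  0.001] 2.7
[0.43714167 0.28606883 0.19016627]
```

View pics/w3c.png

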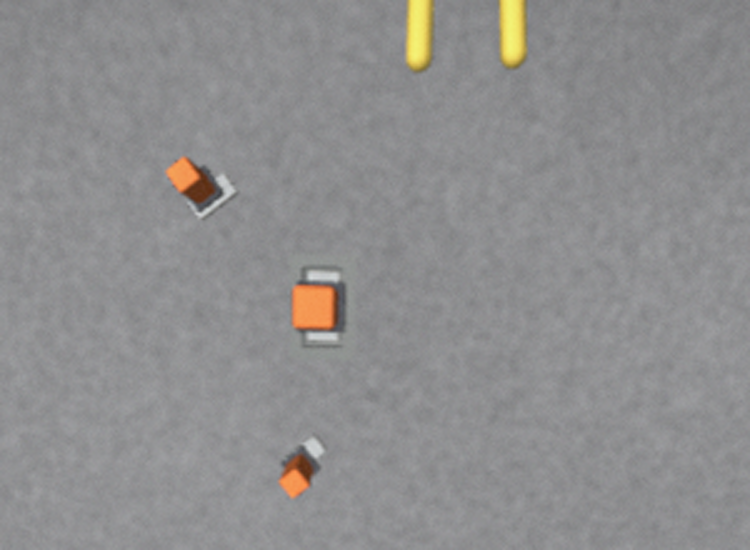

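The large key in the grey holder is at crop (315,306), with its top about 44 crop px across. The two smaller ones, at crop (185,175) and (295,480), have no holder and tops of about 30 px. The middle one is the key to take.

```bash
python3 -c "
from h import *
v=np.load('w3o.npy');o=dict(position=v[:3],tool_rot=v[3:])
im=cv2.imread('pics/w3.png')[:,:,::-1]
m=mask(im,(3,150,200),(15,255,255));m[210:]=0
k,l,st,ce=cv2.connectedComponentsWithStats(m)
for i in range(1,k):
  if st[i,4]>40:
    r=cv2.minAreaRect(np.argwhere(l==i)[:,::-1].astype(np.float32)); b=cv2.boxPoints(r)
    W=np.array([onz('wrist',p,.106,o) for p in b]); print(st[i],ce[i],onz('wrist',ce[i],.106,o).round(4),r)
    for j in range(4):
      e=W[(j+1)%4]-W[j];print('  edge',np.linalg.norm(e).round(4),np.degrees(np.arctan2(e[1],e[0])).round(1))
f=lambda p:((p[0]+.5)/2.5-.5+180,(p[1]+.5)/2.5-.5)
# foot ends z=.014, holder outer z=.018
A=[onz('wrist',f(p),.014,o) for p in [(307,271),(340,271),(340,341),(305,341)]]
print('foot',np.round(A,4),np.mean(A,0))
e=A[0]+A[1]-A[2]-A[3];print(np.degrees(np.arctan2(e[1],e[0])),np.linalg.norm(e)/2)
goto([.5005,.314,.12],-81)
"
```

```text
[247  63  12  14  98] [252.55102041  69.35714286] [0.539  0.3661 0.106 ] ((252.46002197265625, 69.27999877929688), (10.200000762939453, 9.600000381469727), 53.13010025024414)
  edge 0.0086 -47.5
  edge 0.0084 -134.0
  edge 0.0086 132.7
  edge 0.0084 45.5
[297 114  16  17 260] [304.48846154 122.30384615] [0.501  0.3139 0.106 ] ((304.5, 122.0), (16.0, 15.0), 90.0)
  edge 0.0139 -81.1
  edge 0.0144 -171.6
  edge 0.0141 98.9
  edge 0.0145 7.6
[292 188  11  11  74] [297.12162162 192.74324324] [0.4328 0.3117 0.106 ] ((297.2500305175781, 192.75001525878906), (8.485280990600586, 7.77817440032959), 45.0)
  edge 0.0079 -36.1
  edge 0.0084 -127.4
  edge 0.0079 144.2
  edge 0.0085 52.3
foot [[0.5163 0.3239 0.014 ]
 [0.5188 0.3079 0.014 ]
 [0.4855 0.3029 0.014 ]
 [0.4828 0.3202 0.014 ]] [0.50084576 0.31372059 0.014     ]
7.380889848324885 0.03363341222024749
pos [0.4371 0.2861 0.1902] F [-0.9  -0.14  0.33] t 2.75 w 0.0438
offset cm [-1.79 -6.69  7.01] rot [ 0.  -0.  -0.1]
```

>>> drive_tool([
  {"offset":[-0.6,-2.5,2],"delta_rot":[0,0,0],"jaw":4.4},
  {"offset":[-1.2,-4.5,4],"delta_rot":[0,0,1],"jaw":4.4},
  {"offset":[-1.6,-6,5.5],"delta_rot":[0,0,1],"jaw":4.4},
  {"offset":[-1.7,-6.7,6.5],"delta_rot":[0,0,1],"jaw":4.4},
  {"offset":[-1.7,-6.7,6.5],"delta_rot":[0,0,1],"jaw":4.4},
  {"offset":[-1.7,-6.7,6.5],"delta_rot":[0,0,1],"jaw":4.4},
  {"offset":[-1.7,-6.7,6.5],"delta_rot":[0,0,1],"jaw":4.4},
  {"offset":[-1.7,-6.7,6.5],"delta_rot":[0,0,1],"jaw":4.4},
])

```text
time: 3.42
position: [0.5, 0.3147, 0.1264]
tool_rot: [0.755, -0.656, 0.0, -0.0]
ft_force: [-0.3, -0.3, 1.1]
grip_width: 0.044
```

```bash
python3 -c "
from h import *
goto([.501,.3138,.057],-82)"
```

```text
pos [0.5    0.3147 0.1264] F [-0.25 -0.3   1.13] t 3.42 w 0.044
offset cm [ 0.1  -0.08  6.94] rot [-0.  0. -0.]
```

>>> drive_tool([
  {"offset":[0.1,-0.1,2],"delta_rot":[0,0,0],"jaw":4.4},
  {"offset":[0.1,-0.1,4],"delta_rot":[0,0,0],"jaw":4.4},
  {"offset":[0.1,-0.1,6],"delta_rot":[0,0,0],"jaw":4.4},
  {"offset":[0.1,-0.1,6.9],"delta_rot":[0,0,0],"jaw":4.4},
  {"offset":[0.1,-0.1,6.9],"delta_rot":[0,0,0],"jaw":4.4},
  {"offset":[0.1,-0.1,6.9],"delta_rot":[0,0,0],"jaw":3},
  {"offset":[0.1,-0.1,6.9],"delta_rot":[0,0,0],"jaw":2.2},
  {"offset":[0.1,-0.1,6.9],"delta_rot":[0,0,0],"jaw":1.8},
], squeeze=15)

```text
time: 4.08
position: [0.5024, 0.3149, 0.0577]
tool_rot: [0.755, -0.656, 0.001, -0.001]
ft_force: [-0.8, -0.0, 0.9]
grip_width: 0.0315
```

```bash
python3 -c "
from h import *
goto([.501,.3138,.057],-82)"
```

```text
pos [0.5024 0.3149 0.0577] F [-0.83 -0.03  0.87] t 4.08 w 0.0315
offset cm [0.08 0.15 0.07] rot [-0.2  0.   0. ]
```

>>> drive_tool([
  {"offset":[0.1,0.1,0],"delta_rot":[0,0,0],"jaw":2.4},
  {"offset":[0.1,0.1,0],"delta_rot":[0,0,0],"jaw":2.0},
  {"offset":[0.1,0.1,0],"delta_rot":[0,0,0],"jaw":1.6},
  {"offset":[0.1,0.1,0],"delta_rot":[0,0,0],"jaw":1.2},
  {"offset":[0.1,0.1,0],"delta_rot":[0,0,0],"jaw":1},
  {"offset":[0.1,0.1,0],"delta_rot":[0,0,0],"jaw":1},
  {"offset":[0.1,0.1,0],"delta_rot":[0,0,0],"jaw":1},
  {"offset":[0.1,0.1,0],"delta_rot":[0,0,0],"jaw":1},
], squeeze=15)

```text
time: 4.75
position: [0.5008, 0.3132, 0.0566]
tool_rot: [0.755, -0.656, 0.0, -0.0]
ft_force: [-0.4, -1.2, 3.0]
grip_width: 0.0154
```

```bash
python3 -c "
from h import *
goto([.501,.3138,.057],-82)"
```

```text
pos [0.5008 0.3132 0.0566] F [-0.37 -1.19  2.96] t 4.75 w 0.0154
offset cm [-0.06 -0.03 -0.04] rot [-0. -0.  0.]
```

>>> drive_tool([
  {"offset":[0,0,-0.7],"delta_rot":[0,0,0],"jaw":1},
  {"offset":[0,0,-1.8],"delta_rot":[0,0,0],"jaw":1},
  {"offset":[0,0,-3.2],"delta_rot":[0,0,0],"jaw":1},
  {"offset":[0,0,-4.8],"delta_rot":[0,0,0],"jaw":1},
  {"offset":[0,0,-6.2],"delta_rot":[0,0,0],"jaw":1},
  {"offset":[0,0,-7],"delta_rot":[0,0,0],"jaw":1},
  {"offset":[0,0,-7],"delta_rot":[0,0,0],"jaw":1},
  {"offset":[0,0,-7],"delta_rot":[0,0,0],"jaw":1},
])

```text
time: 5.42
position: [0.5006, 0.3133, 0.1268]
tool_rot: [0.755, -0.656, 0.0, -0.0]
ft_force: [-0.3, -0.5, -1.2]
grip_width: 0.016
```

```bash
python3 -c "
from h import *
im=camera('side');cv2.imwrite('pics/sd1.png',cv2.resize(im[170:390,180:440,::-1],None,fx=2.7,fy=2.7,interpolation=2))
im=camera('scene');cv2.imwrite('pics/sc1.png',cv2.resize(im[170:330,340:500,::-1],None,fx=3.5,fy=3.5,interpolation=2))
goto([.5625,-.0949,.127],-105.33)"
```

```text
pos [0.4997 0.3129 0.1255] F [ 0.26 -0.11 -1.57] t 5.52 w 0.016
offset cm [41.26 -0.53 -0.13] rot [ 0.1 -0.  23.3]
```

View pics/sd1.png

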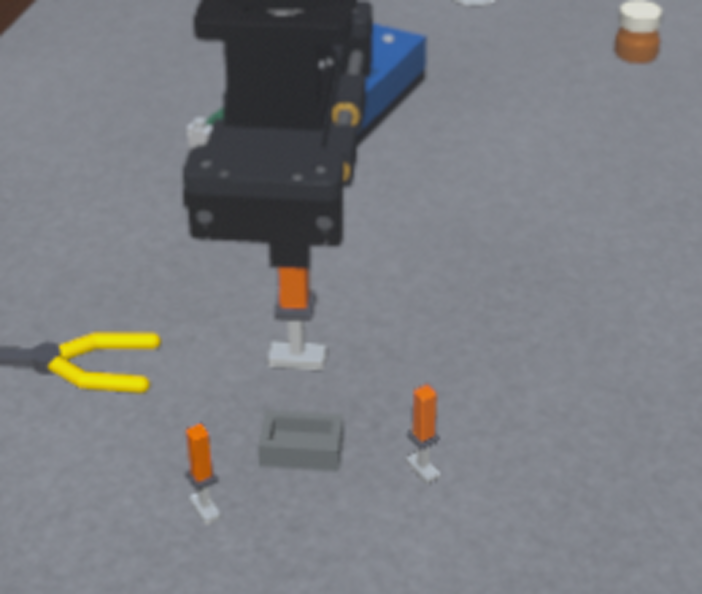

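View pics/sc1.png

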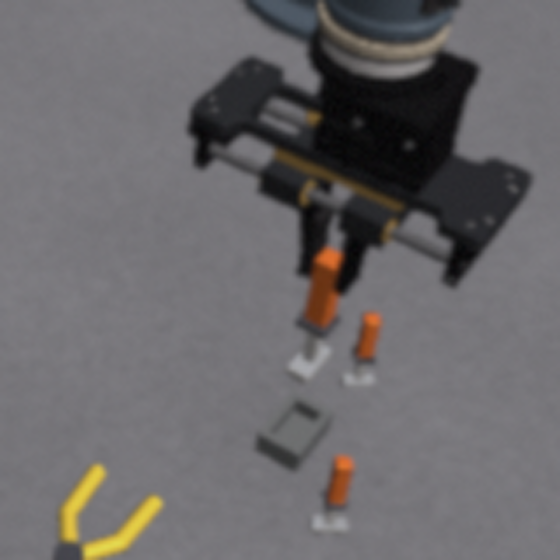

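>>> drive_tool([
  {"offset":[1,0,-0.3],"delta_rot":[0,0,1],"jaw":1},
  {"offset":[3.5,0,-0.5],"delta_rot":[0,0,3],"jaw":1},
  {"offset":[6.5,0,-0.5],"delta_rot":[0,0,5],"jaw":1},
  {"offset":[9.5,0,-0.5],"delta_rot":[0,0,7],"jaw":1},
  {"offset":[12.5,0,-0.5],"delta_rot":[0,0,9],"jaw":1},
  {"offset":[15.5,0,-0.5],"delta_rot":[0,0,11],"jaw":1},
  {"offset":[18.5,0,-0.5],"delta_rot":[0,0,13],"jaw":1},
  {"offset":[21.5,0,-0.5],"delta_rot":[0,0,15],"jaw":1},
])

```text
time: 6.18
position: [0.5299, 0.0982, 0.1307]
tool_rot: [-0.662, 0.75, 0.0, -0.001]
ft_force: [0.8, -0.1, -1.3]
grip_width: 0.0158
```

```bash
python3 -c "
from h import *
goto([.5625,-.0949,.127],-105.33)"
```

```text
pos [0.5299 0.0982 0.1307] F [ 0.77 -0.1  -1.3 ] t 6.18 w 0.0158
offset cm [18.76 -5.63  0.37] rot [ 0.1 -0.   8.2]
```

>>> drive_tool([
  {"offset":[3,-1,0],"delta_rot":[0,0,1],"jaw":1},
  {"offset":[6,-2,0],"delta_rot":[0,0,3],"jaw":1},
  {"offset":[9,-3,0],"delta_rot":[0,0,5],"jaw":1},
  {"offset":[12,-4,0],"delta_rot":[0,0,6],"jaw":1},
  {"offset":[15,-5,0],"delta_rot":[0,0,7],"jaw":1},
  {"offset":[17.3,-5.5,0],"delta_rot":[0,0,8.2],"jaw":1},
  {"offset":[18.3,-5.7,0],"delta_rot":[0,0,8.2],"jaw":1},
  {"offset":[18.3,-5.7,0],"delta_rot":[0,0,8.2],"jaw":1},
])

```text
time: 6.85
position: [0.5647, -0.091, 0.1307]
tool_rot: [-0.606, 0.795, 0.0, -0.0]
ft_force: [0.0, 0.8, -1.0]
grip_width: 0.0157
```

```bash
python3 -c "
from h import *
for i in range(4): camera('side')
goto([.5625,-.0949,.127],-105.33)"
```

```text
pos [ 0.5639 -0.0866  0.131 ] F [-0.04 -0.06 -2.45] t 7.05 w 0.0157
offset cm [ 0.84 -0.08  0.4 ] rot [0.1 0.  0.2]
```

>>> drive_tool([
  {"offset":[0.3,0,0.5],"delta_rot":[0,0,0],"jaw":1},
  {"offset":[0.6,-0.1,1],"delta_rot":[0,0,0],"jaw":1},
  {"offset":[0.8,-0.1,1.5],"delta_rot":[0,0,0.2],"jaw":1},
  {"offset":[0.8,-0.1,2],"delta_rot":[0,0,0.2],"jaw":1},
  {"offset":[0.8,-0.1,2.4],"delta_rot":[0,0,0.2],"jaw":1},
  {"offset":[0.8,-0.1,2.5],"delta_rot":[0,0,0.2],"jaw":1},
  {"offset":[0.8,-0.1,2.5],"delta_rot":[0,0,0.2],"jaw":1},
  {"offset":[0.8,-0.1,2.5],"delta_rot":[0,0,0.2],"jaw":1},
])

```text
time: 7.72
position: [0.5638, -0.0962, 0.1062]
tool_rot: [-0.606, 0.795, 0.0, -0.0]
ft_force: [0.9, 0.2, -1.9]
grip_width: 0.0158
```

```bash
python3 -c "
from h import *
goto([.5625,-.0949,.102],-105.33)
im=camera('scene');cv2.imwrite('pics/sc2.png',cv2.resize(im[150:290,240:360,::-1],None,fx=4.2,fy=4.2,interpolation=2))
o=get_obs();im=camera('wrist');cv2.imwrite('pics/w4.png',cv2.resize(im[100:300,170:480,::-1],None,fx=2.5,fy=2.5,interpolation=2))
im=camera('side');cv2.imwrite('pics/sd2.png',cv2.resize(im[110:260,240:400,::-1],None,fx=4,fy=4,interpolation=2))
goto([.5625,-.0949,.102],-105.33)"
```

```text
pos [ 0.5638 -0.0962  0.1062] F [ 0.95  0.2  -1.87] t 7.72 w 0.0158
offset cm [-0.09  0.16  0.42] rot [ 0.  0. -0.]
pos [ 0.564  -0.0963  0.1065] F [-0.92  0.6  -1.24] t 7.87 w 0.016
offset cm [-0.1   0.18  0.45] rot [-0.  -0.  -0.1]
```

View pics/sc2.png

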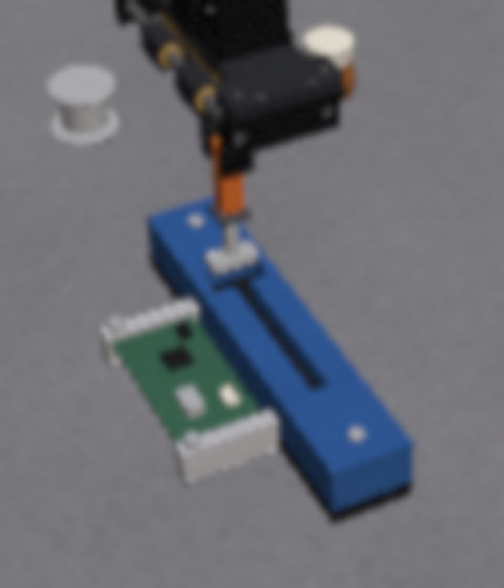

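View pics/w4.png

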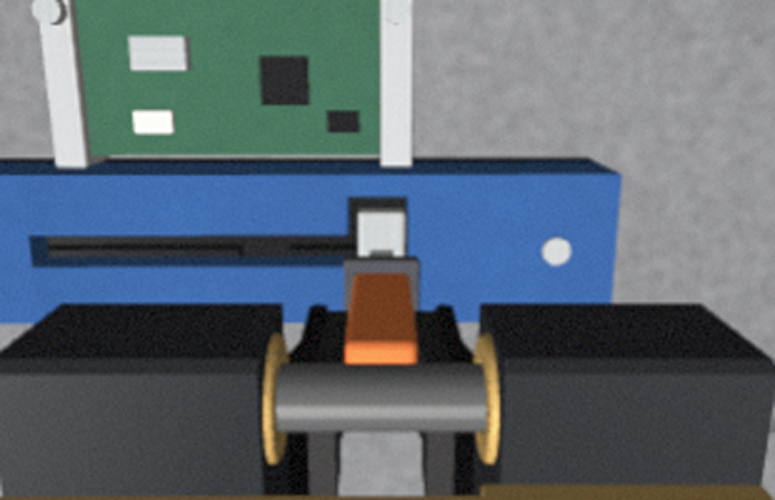

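View pics/sd2.png

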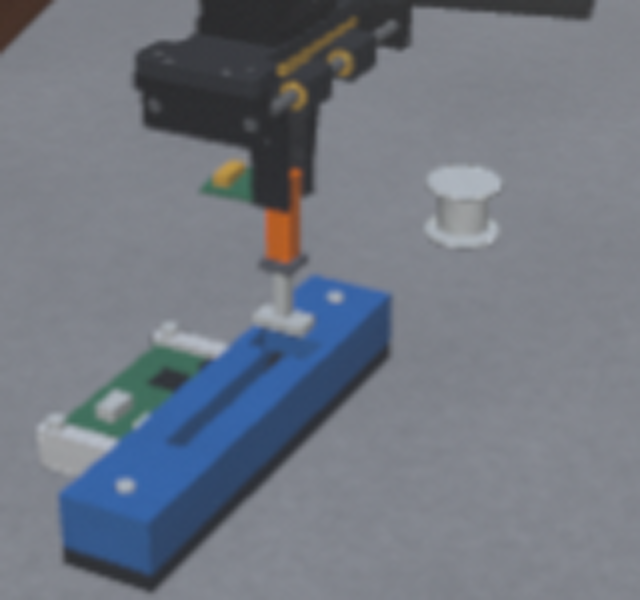

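```bash
cat >> h.py <<'E'
RC=np.array([.5770,-.0419]);_a=np.radians(74.67);U=np.array([np.cos(_a),np.sin(_a)]);V=np.array([np.sin(_a),-np.cos(_a)])
def rail(p): d=np.array(p)[:2]-RC; return (d@V*1e3).round(1),(d@U*1e3).round(1)
def world(x,y,z): return [*(RC+V*x/1e3+U*y/1e3),z]
E
python3 -c "
from h import *
o=get_obs();f=lambda p:((p[0]+.5)/2.5-.5+170,(p[1]+.5)/2.5-.5+100)
print('tcp rail',rail(o['position']))
for n,p,z in [('foot far L',(358,210),.0635),('foot far R',(406,210),.0635),('win tl',(350,198),.045),('win tr',(407,199),.045),('send',(32,250),.045),('screw',(556,251),.045),('notchL',(243,247),.02),('notchR',(290,247),.02)]: print(n,rail(onz('wrist',f(p),z,o)))
im=camera('wrist');cv2.imwrite('pics/w5.png',cv2.resize(im[180:220,175:325,::-1],None,fx=5,fy=5,interpolation=2))
"
```

```text
tcp rail (np.float64(1.8), np.float64(-55.9))
foot far L (np.float64(19.2), np.float64(-47.5))
foot far R (np.float64(19.2), np.float64(-63.6))
win tl (np.float64(19.8), np.float64(-44.0))
win tr (np.float64(19.4), np.float64(-64.6))
send (np.float64(0.5), np.float64(72.8))
screw (np.float64(-0.2), np.float64(-119.5))
notchL (np.float64(-5.1), np.float64(0.4))
notchR (np.float64(-5.1), np.float64(-18.5))
```

View pics/w5.png

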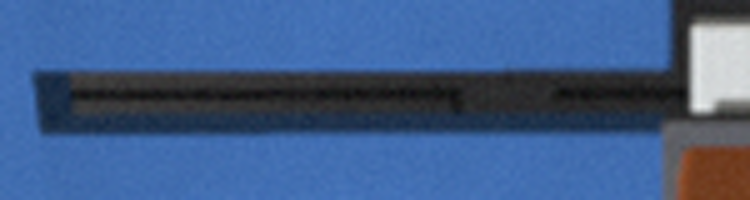

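>>> drive_tool([
  {"offset":[-0.1,0.18,0],"delta_rot":[0,0,0],"jaw":1},
  {"offset":[-0.1,0.18,0],"delta_rot":[0,0,0],"jaw":1},
  {"offset":[-0.1,0.18,0],"delta_rot":[0,0,0],"jaw":1},
  {"offset":[-0.1,0.18,0],"delta_rot":[0,0,0],"jaw":1},
  {"offset":[-0.1,0.18,0],"delta_rot":[0,0,0],"jaw":1},
  {"offset":[-0.1,0.18,0],"delta_rot":[0,0,0],"jaw":1},
  {"offset":[-0.1,0.18,0],"delta_rot":[0,0,0],"jaw":1},
  {"offset":[-0.1,0.18,0],"delta_rot":[0,0,0],"jaw":1},
])

```text
time: 8.58
position: [0.5623, -0.0948, 0.1063]
tool_rot: [-0.606, 0.795, 0.0, -0.0]
ft_force: [-0.6, 0.4, -0.1]
grip_width: 0.0157
```

```bash
python3 -c "
from h import *
print(rail(get_obs()['position']))
goto(world(0,-55,.073),-105.33)"
```

```text
(np.float64(-0.2), np.float64(-54.9))
pos [ 0.5623 -0.0948  0.1063] F [-0.6   0.38 -0.06] t 8.58 w 0.0157
offset cm [ 0.01 -0.02  3.33] rot [ 0.   0.  -0.1]
```

Centred over the window. I'll lower at a moderate pace and stop 2–3 mm above the ledge.

>>> drive_tool([
  {"offset":[0,0,0.4],"delta_rot":[0,0,0],"jaw":1},
  {"offset":[0,0,0.8],"delta_rot":[0,0,0],"jaw":1},
  {"offset":[0,0,1.2],"delta_rot":[0,0,0],"jaw":1},
  {"offset":[0,0,1.6],"delta_rot":[0,0,0],"jaw":1},
  {"offset":[0,0,1.8],"delta_rot":[0,0,0],"jaw":1},
  {"offset":[0,0,1.8],"delta_rot":[0,0,0],"jaw":1},
  {"offset":[0,0,1.8],"delta_rot":[0,0,0],"jaw":1},
  {"offset":[0,0,1.8],"delta_rot":[0,0,0],"jaw":1},
])

```text
time: 9.25
position: [0.5624, -0.0948, 0.0883]
tool_rot: [-0.606, 0.795, -0.0, 0.0]
ft_force: [0.5, -0.2, -1.7]
grip_width: 0.0161
```

>>> drive_tool([
  {"offset":[0,0,0.2],"delta_rot":[0,0,0],"jaw":1},
  {"offset":[0,0,0.4],"delta_rot":[0,0,0],"jaw":1},
  {"offset":[0,0,0.6],"delta_rot":[0,0,0],"jaw":1},
  {"offset":[0,0,0.8],"delta_rot":[0,0,0],"jaw":1},
  {"offset":[0,0,1.0],"delta_rot":[0,0,0],"jaw":1},
  {"offset":[0,0,1.1],"delta_rot":[0,0,0],"jaw":1},
  {"offset":[0,0,1.2],"delta_rot":[0,0,0],"jaw":1},
  {"offset":[0,0,1.2],"delta_rot":[0,0,0],"jaw":1},
])

```text
time: 9.92
position: [0.5621, -0.0947, 0.076]
tool_rot: [-0.606, 0.795, 0.0, -0.0]
ft_force: [0.2, 0.2, -1.1]
grip_width: 0.0156
```

```bash
python3 -c "
from h import *
print(rail(get_obs()['position']))
goto(world(0,-55,.071),-105.33)
im=camera('scene');cv2.imwrite('pics/sc3.png',cv2.resize(im[150:290,240:360,::-1],None,fx=4.2,fy=4.2,interpolation=2))
"
```

```text
(np.float64(-0.4), np.float64(-54.9))
pos [ 0.5621 -0.0947  0.076 ] F [ 0.25  0.18 -1.13] t 9.92 w 0.0156
offset cm [ 0.01 -0.04  0.5 ] rot [ 0.   0.  -0.1]
```

View pics/sc3.png

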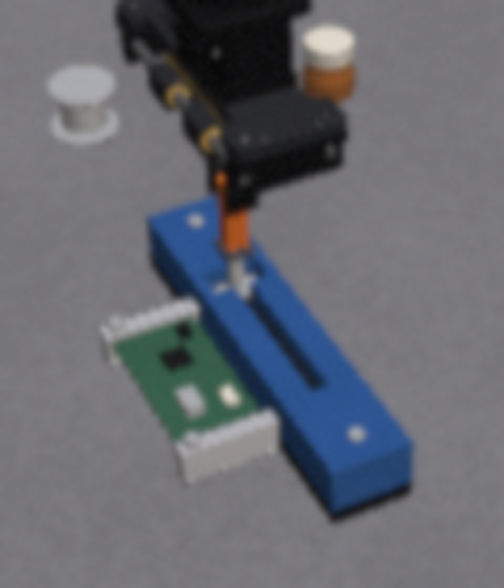

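The foot is inside the window. Next is a slow touch-down.

>>> drive_tool([
  {"offset":[0,-0.03,0.1],"delta_rot":[0,0,0],"jaw":1},
  {"offset":[0,-0.03,0.2],"delta_rot":[0,0,0],"jaw":1},
  {"offset":[0,-0.03,0.27],"delta_rot":[0,0,0],"jaw":1},
  {"offset":[0,-0.03,0.32],"delta_rot":[0,0,0],"jaw":1},
  {"offset":[0,-0.03,0.37],"delta_rot":[0,0,0],"jaw":1},
  {"offset":[0,-0.03,0.42],"delta_rot":[0,0,0],"jaw":1},
  {"offset":[0,-0.03,0.45],"delta_rot":[0,0,0],"jaw":1},
  {"offset":[0,-0.03,0.45],"delta_rot":[0,0,0],"jaw":1},
])

```text
time: 10.63
position: [0.5625, -0.0949, 0.0717]
tool_rot: [-0.606, 0.795, 0.0, -0.0]
ft_force: [-0.0, -0.3, -1.0]
grip_width: 0.0155
```

>>> drive_tool([
  {"offset":[0,0,0.02],"delta_rot":[0,0,0],"jaw":1},
  {"offset":[0,0,0.04],"delta_rot":[0,0,0],"jaw":1},
  {"offset":[0,0,0.06],"delta_rot":[0,0,0],"jaw":1},
  {"offset":[0,0,0.08],"delta_rot":[0,0,0],"jaw":1},
  {"offset":[0,0,0.1],"delta_rot":[0,0,0],"jaw":1},
  {"offset":[0,0,0.1],"delta_rot":[0,0,0],"jaw":1},
  {"offset":[0,0,0.1],"delta_rot":[0,0,0],"jaw":1},
  {"offset":[0,0,0.1],"delta_rot":[0,0,0],"jaw":1},
])

```text
time: 11.3
position: [0.5626, -0.0949, 0.0708]
tool_rot: [-0.606, 0.795, -0.0, 0.0]
ft_force: [1.0, -0.3, -1.2]
grip_width: 0.0158
```

>>> drive_tool([
  {"offset":[0,0,0.02],"delta_rot":[0,0,0],"jaw":1},
  {"offset":[0,0,0.04],"delta_rot":[0,0,0],"jaw":1},
  {"offset":[0,0,0.06],"delta_rot":[0,0,0],"jaw":1},
  {"offset":[0,0,0.08],"delta_rot":[0,0,0],"jaw":1},
  {"offset":[0,0,0.1],"delta_rot":[0,0,0],"jaw":1},
  {"offset":[0,0,0.1],"delta_rot":[0,0,0],"jaw":1},
  {"offset":[0,0,0.1],"delta_rot":[0,0,0],"jaw":1},
  {"offset":[0,0,0.1],"delta_rot":[0,0,0],"jaw":1},
])

```text
time: 11.97
position: [0.5627, -0.095, 0.0706]
tool_rot: [-0.606, 0.795, -0.0, 0.0]
ft_force: [-1.8, 1.2, 6.7]
grip_width: 0.0156
```

Contact at TCP z = 0.0706, so the foot is at 19.6 mm, which matches the ledge at 20. I'll ease off slightly and slide along +y.

>>> drive_tool([
  {"offset":[0,0,-0.03],"delta_rot":[0,0,0],"jaw":1},
  {"offset":[-0.2,0,-0.04],"delta_rot":[0,0,0],"jaw":1},
  {"offset":[-0.4,0,-0.04],"delta_rot":[0,0,0],"jaw":1},
  {"offset":[-0.6,0,-0.04],"delta_rot":[0,0,0],"jaw":1},
  {"offset":[-0.8,0,-0.04],"delta_rot":[0,0,0],"jaw":1},
  {"offset":[-1.0,0,-0.04],"delta_rot":[0,0,0],"jaw":1},
  {"offset":[-1.2,0,-0.04],"delta_rot":[0,0,0],"jaw":1},
  {"offset":[-1.2,0,-0.04],"delta_rot":[0,0,0],"jaw":1},
])

```text
time: 12.63
position: [0.5665, -0.0833, 0.0705]
tool_rot: [-0.606, 0.795, -0.001, 0.0]
ft_force: [0.1, -1.7, 5.1]
grip_width: 0.0159
```

```bash
python3 -c "
from h import *
print(rail(get_obs()['position']))
goto(world(0,-25,.0706),-105.33)
"
```

```text
(np.float64(0.9), np.float64(-42.6))
pos [ 0.5665 -0.0833  0.0705] F [ 0.1  -1.67  5.12] t 12.63 w 0.0159
offset cm [-1.76  0.09 -0.01] rot [-0.1 -0.  -0. ]
```

>>> drive_tool([
  {"offset":[-0.2,0.03,-0.01],"delta_rot":[0,0,0],"jaw":1},
  {"offset":[-0.4,0.06,-0.02],"delta_rot":[0,0,0],"jaw":1},
  {"offset":[-0.6,0.08,-0.02],"delta_rot":[0,0,0],"jaw":1},
  {"offset":[-0.8,0.08,-0.02],"delta_rot":[0,0,0],"jaw":1},
  {"offset":[-1.0,0.08,-0.02],"delta_rot":[0,0,0],"jaw":1},
  {"offset":[-1.2,0.08,-0.02],"delta_rot":[0,0,0],"jaw":1},
  {"offset":[-1.2,0.08,-0.02],"delta_rot":[0,0,0],"jaw":1},
  {"offset":[-1.2,0.08,-0.02],"delta_rot":[0,0,0],"jaw":1},
])

```text
time: 13.3
position: [0.5683, -0.0711, 0.0706]
tool_rot: [-0.606, 0.795, -0.0, 0.0]
ft_force: [0.3, -1.0, 5.2]
grip_width: 0.016
```

```bash
python3 -c "
from h import *
print(rail(get_obs()['position']))
goto(world(0,-15,.0706),-105.33)
"
```

```text
(np.float64(-0.6), np.float64(-30.5))
pos [ 0.5683 -0.0711  0.0706] F [ 0.29 -0.95  5.19] t 13.3 w 0.016
offset cm [-1.55 -0.06 -0.  ] rot [-0.  0. -0.]
```

>>> drive_tool([
  {"offset":[-0.2,-0.02,0],"delta_rot":[0,0,0],"jaw":1},
  {"offset":[-0.4,-0.04,0],"delta_rot":[0,0,0],"jaw":1},
  {"offset":[-0.6,-0.04,0],"delta_rot":[0,0,0],"jaw":1},
  {"offset":[-0.8,-0.04,0],"delta_rot":[0,0,0],"jaw":1},
  {"offset":[-1,-0.04,0],"delta_rot":[0,0,0],"jaw":1},
  {"offset":[-1,-0.04,0],"delta_rot":[0,0,0],"jaw":1},
  {"offset":[-1,-0.04,0],"delta_rot":[0,0,0],"jaw":1},
  {"offset":[-1,-0.04,0],"delta_rot":[0,0,0],"jaw":1},
])

```text
time: 13.97
position: [0.5711, -0.062, 0.0705]
tool_rot: [-0.606, 0.795, -0.0, -0.0]
ft_force: [-0.8, -2.4, 5.8]
grip_width: 0.0159
```

```bash
python3 -c "
from h import *
print(rail(get_obs()['position']))
goto(world(0,-15,.0706),-105.33)
o=get_obs();im=camera('wrist');cv2.imwrite('pics/w6.png',cv2.resize(im[100:260,170:480,::-1],None,fx=2.5,fy=2.5,interpolation=2))
"
```

```text
(np.float64(-0.4), np.float64(-21.0))
pos [ 0.5711 -0.062   0.0705] F [-0.78 -2.36  5.78] t 13.97 w 0.0159
offset cm [-0.6  -0.04 -0.01] rot [ 0. -0. -0.]
```

View pics/w6.png

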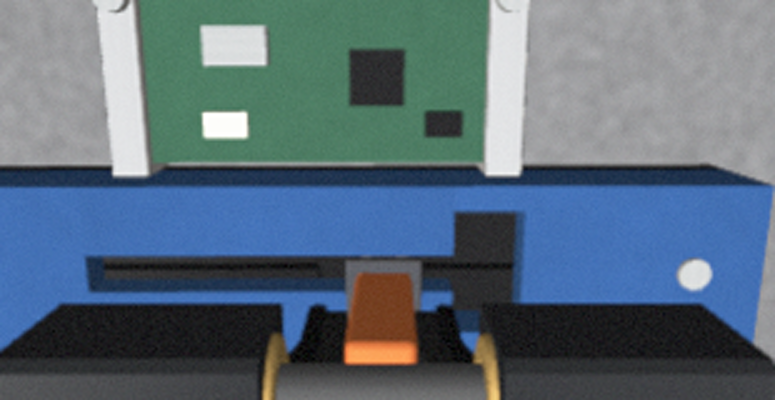

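>>> drive_tool([
  {"offset":[-0.05,-0.02,0.01],"delta_rot":[0,0,0],"jaw":1},
  {"offset":[-0.1,-0.03,0.02],"delta_rot":[0,0,0],"jaw":1},
  {"offset":[-0.15,-0.03,0.02],"delta_rot":[0,0,0],"jaw":1},
  {"offset":[-0.2,-0.03,0.02],"delta_rot":[0,0,0],"jaw":1},
  {"offset":[-0.25,-0.03,0.02],"delta_rot":[0,0,0],"jaw":1},
  {"offset":[-0.3,-0.03,0.02],"delta_rot":[0,0,0],"jaw":1},
  {"offset":[-0.35,-0.03,0.02],"delta_rot":[0,0,0],"jaw":1},
  {"offset":[-0.4,-0.03,0.02],"delta_rot":[0,0,0],"jaw":1},
])

```text
time: 14.68
position: [0.5722, -0.0585, 0.0703]
tool_rot: [-0.606, 0.795, -0.0, -0.0]
ft_force: [-0.4, -3.2, 6.5]
grip_width: 0.0164
```

>>> drive_tool([
  {"offset":[-0.04,0,0],"delta_rot":[0,0,0],"jaw":1},
  {"offset":[-0.08,0,0],"delta_rot":[0,0,0],"jaw":1},
  {"offset":[-0.12,0,0],"delta_rot":[0,0,0],"jaw":1},
  {"offset":[-0.16,0,0],"delta_rot":[0,0,0],"jaw":1},
  {"offset":[-0.2,0,0],"delta_rot":[0,0,0],"jaw":1},
  {"offset":[-0.24,0,0],"delta_rot":[0,0,0],"jaw":1},
  {"offset":[-0.27,0,0],"delta_rot":[0,0,0],"jaw":1},
  {"offset":[-0.3,0,0],"delta_rot":[0,0,0],"jaw":1},
])

```text
time: 15.35
position: [0.573, -0.0556, 0.0703]
tool_rot: [-0.606, 0.795, -0.0, -0.0]
ft_force: [-0.1, -2.8, 6.0]
grip_width: 0.0162
```

```bash
python3 -c "
from h import *
print(rail(get_obs()['position']))
goto(world(0,-9,.0706),-105.33)
"
```

```text
(np.float64(-0.2), np.float64(-14.2))
pos [ 0.573  -0.0556  0.0703] F [-0.09 -2.83  6.02] t 15.35 w 0.0162
offset cm [-0.52 -0.02 -0.03] rot [ 0.  -0.1 -0. ]
```

>>> drive_tool([
  {"offset":[-0.03,0,0],"delta_rot":[0,0,0],"jaw":1},
  {"offset":[-0.06,0,0],"delta_rot":[0,0,0],"jaw":1},
  {"offset":[-0.09,0,0],"delta_rot":[0,0,0],"jaw":1},
  {"offset":[-0.12,0,0],"delta_rot":[0,0,0],"jaw":1},
  {"offset":[-0.15,0,0],"delta_rot":[0,0,0],"jaw":1},
  {"offset":[-0.18,0,0],"delta_rot":[0,0,0],"jaw":1},
  {"offset":[-0.2,0,0],"delta_rot":[0,0,0],"jaw":1},
  {"offset":[-0.2,0,0],"delta_rot":[0,0,0],"jaw":1},
])

```text
time: 16.02
position: [0.5736, -0.0536, 0.0702]
tool_rot: [-0.606, 0.795, -0.0, -0.0]
ft_force: [-0.5, -3.3, 5.3]
grip_width: 0.0163
```

>>> drive_tool([
  {"offset":[-0.03,0,0],"delta_rot":[0,0,0],"jaw":1},
  {"offset":[-0.06,0,0],"delta_rot":[0,0,0],"jaw":1},
  {"offset":[-0.09,0,0],"delta_rot":[0,0,0],"jaw":1},
  {"offset":[-0.12,0,0],"delta_rot":[0,0,0],"jaw":1},
  {"offset":[-0.15,0,0],"delta_rot":[0,0,0],"jaw":1},
  {"offset":[-0.18,0,0],"delta_rot":[0,0,0],"jaw":1},
  {"offset":[-0.2,0,0],"delta_rot":[0,0,0],"jaw":1},
  {"offset":[-0.2,0,0],"delta_rot":[0,0,0],"jaw":1},
])

```text
time: 16.68
position: [0.5743, -0.0514, 0.0701]
tool_rot: [-0.606, 0.795, 0.0, -0.0]
ft_force: [-1.3, -3.0, 4.4]
grip_width: 0.0157
```

```bash
python3 -c "
from h import *
print(rail(get_obs()['position']))
goto(world(0,-9,.0706),-105.33)
"
```

```text
(np.float64(-0.1), np.float64(-9.8))
pos [ 0.5743 -0.0514  0.0701] F [-1.3  -2.98  4.37] t 16.68 w 0.0157
offset cm [-0.08 -0.01 -0.05] rot [ 0.   0.  -0.1]
```

>>> drive_tool([
  {"offset":[-0.03,0,0.01],"delta_rot":[0,0,0],"jaw":1},
  {"offset":[-0.06,0,0.02],"delta_rot":[0,0,0],"jaw":1},
  {"offset":[-0.09,0,0.03],"delta_rot":[0,0,0],"jaw":1},
  {"offset":[-0.12,0,0.03],"delta_rot":[0,0,0],"jaw":1},
  {"offset":[-0.15,0,0.03],"delta_rot":[0,0,0],"jaw":1},
  {"offset":[-0.15,0,0.03],"delta_rot":[0,0,0],"jaw":1},
  {"offset":[-0.15,0,0.03],"delta_rot":[0,0,0],"jaw":1},
  {"offset":[-0.15,0,0.03],"delta_rot":[0,0,0],"jaw":1},
])

```text
time: 17.35
position: [0.5748, -0.05, 0.0699]
tool_rot: [-0.606, 0.795, -0.0, -0.0]
ft_force: [-0.3, -2.6, 4.7]
grip_width: 0.0158
```

>>> drive_tool([
  {"offset":[-0.03,0,0],"delta_rot":[0,0,0],"jaw":1},
  {"offset":[-0.06,0,0],"delta_rot":[0,0,0],"jaw":1},
  {"offset":[-0.09,0,0],"delta_rot":[0,0,0],"jaw":1},
  {"offset":[-0.12,0,0],"delta_rot":[0,0,0],"jaw":1},
  {"offset":[-0.15,0,0],"delta_rot":[0,0,0],"jaw":1},
  {"offset":[-0.15,0,0],"delta_rot":[0,0,0],"jaw":1},
  {"offset":[-0.15,0,0],"delta_rot":[0,0,0],"jaw":1},
  {"offset":[-0.15,0,0],"delta_rot":[0,0,0],"jaw":1},
])

```text
time: 18.02
position: [0.575, -0.0483, 0.0696]
tool_rot: [-0.606, 0.795, 0.0, -0.0]
ft_force: [0.5, -0.1, -0.1]
grip_width: 0.0162
```

```bash
python3 -c "
from h import *
print(rail(get_obs()['position']))
goto(world(0,-9,.0706),-105.33)
im=camera('wrist');cv2.imwrite('pics/w7.png',cv2.resize(im[100:260,170:480,::-1],None,fx=2.5,fy=2.5,interpolation=2))
im=camera('side');cv2.imwrite('pics/sd7.png',cv2.resize(im[110:260,240:400,::-1],None,fx=4,fy=4,interpolation=2))
"
```

```text
(np.float64(-0.2), np.float64(-6.7))
pos [ 0.575  -0.0483  0.0696] F [ 0.51 -0.07 -0.12] t 18.02 w 0.0162
offset cm [ 0.23 -0.02 -0.1 ] rot [ 0.   0.  -0.1]
```

View pics/w7.png

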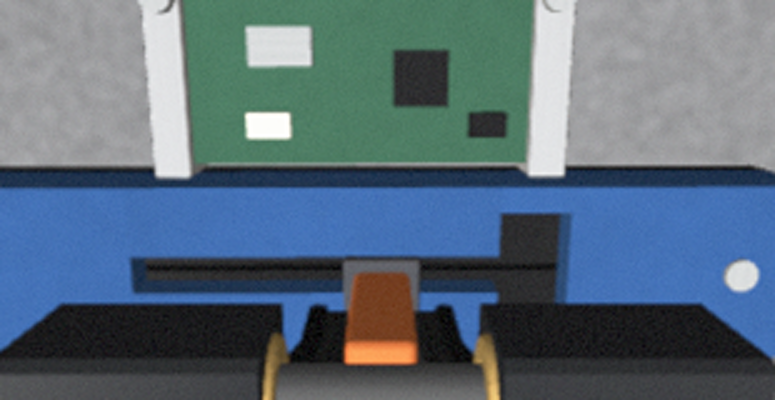

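View pics/sd7.png

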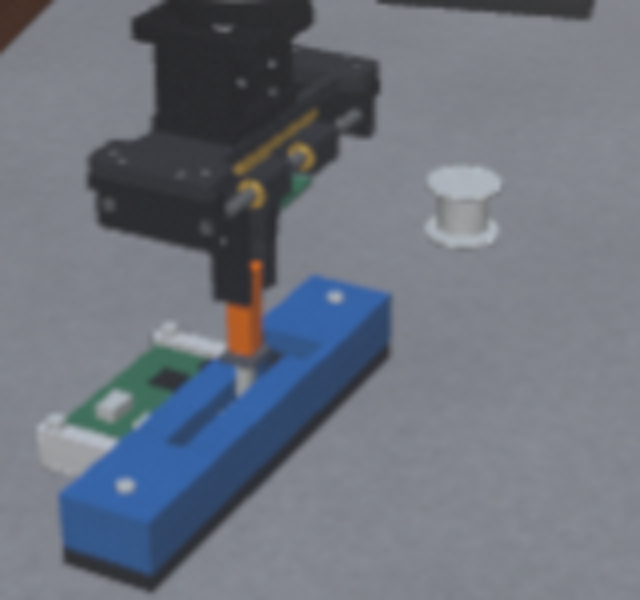

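The vertical force fell to zero at y = −6.7, so the foot is over the notch. I'll lower gently to confirm.

>>> drive_tool([
  {"offset":[0,0,0.03],"delta_rot":[0,0,0],"jaw":1},
  {"offset":[0,0,0.06],"delta_rot":[0,0,0],"jaw":1},
  {"offset":[0,0,0.09],"delta_rot":[0,0,0],"jaw":1},
  {"offset":[0,0,0.12],"delta_rot":[0,0,0],"jaw":1},
  {"offset":[0,0,0.14],"delta_rot":[0,0,0],"jaw":1},
  {"offset":[0,0,0.16],"delta_rot":[0,0,0],"jaw":1},
  {"offset":[0,0,0.18],"delta_rot":[0,0,0],"jaw":1},
  {"offset":[0,0,0.2],"delta_rot":[0,0,0],"jaw":1},
])

```text
time: 18.78
position: [0.5752, -0.0486, 0.0679]
tool_rot: [-0.606, 0.795, -0.0, 0.0]
ft_force: [0.5, -0.1, -0.9]
grip_width: 0.016
```

>>> drive_tool([
  {"offset":[-0.03,0,0.05],"delta_rot":[0,0,0],"jaw":1},
  {"offset":[-0.06,0,0.1],"delta_rot":[0,0,0],"jaw":1},
  {"offset":[-0.08,0,0.15],"delta_rot":[0,0,0],"jaw":1},
  {"offset":[-0.08,0,0.2],"delta_rot":[0,0,0],"jaw":1},
  {"offset":[-0.08,0,0.25],"delta_rot":[0,0,0],"jaw":1},
  {"offset":[-0.08,0,0.3],"delta_rot":[0,0,0],"jaw":1},
  {"offset":[-0.08,0,0.35],"delta_rot":[0,0,0],"jaw":1},
  {"offset":[-0.08,0,0.35],"delta_rot":[0,0,0],"jaw":1},
])

```text
time: 19.45
position: [0.5754, -0.0479, 0.0643]
tool_rot: [-0.606, 0.795, -0.0, -0.0]
ft_force: [-0.3, -0.3, -1.4]
grip_width: 0.016
```

>>> drive_tool([
  {"offset":[0,0,0.04],"delta_rot":[0,0,0],"jaw":1},
  {"offset":[0,0,0.08],"delta_rot":[0,0,0],"jaw":1},
  {"offset":[0,0,0.11],"delta_rot":[0,0,0],"jaw":1},
  {"offset":[0,0,0.14],"delta_rot":[0,0,0],"jaw":1},
  {"offset":[0,0,0.16],"delta_rot":[0,0,0],"jaw":1},
  {"offset":[0,0,0.18],"delta_rot":[0,0,0],"jaw":1},
  {"offset":[0,0,0.18],"delta_rot":[0,0,0],"jaw":1},
  {"offset":[0,0,0.18],"delta_rot":[0,0,0],"jaw":1},
])

```text
time: 20.12
position: [0.5754, -0.0478, 0.0626]
tool_rot: [-0.606, 0.795, -0.0, -0.0]
ft_force: [-1.0, -0.6, -0.1]
grip_width: 0.0159
```

>>> drive_tool([
  {"offset":[0,0,0.02],"delta_rot":[0,0,0],"jaw":1},
  {"offset":[0,0,0.04],"delta_rot":[0,0,0],"jaw":1},
  {"offset":[0,0,0.05],"delta_rot":[0,0,0],"jaw":1},
  {"offset":[0,0,0.06],"delta_rot":[0,0,0],"jaw":1},
  {"offset":[0,0,0.07],"delta_rot":[0,0,0],"jaw":1},
  {"offset":[0,0,0.07],"delta_rot":[0,0,0],"jaw":1},
  {"offset":[0,0,0.07],"delta_rot":[0,0,0],"jaw":1},
  {"offset":[0,0,0.07],"delta_rot":[0,0,0],"jaw":1},
])

```text
time: 20.78
position: [0.5756, -0.0479, 0.0626]
tool_rot: [-0.606, 0.795, -0.0, 0.0]
ft_force: [-2.1, -0.9, 4.6]
grip_width: 0.0157
```

On the notch floor at z = 0.0626, exactly 8.0 mm below the ledge contact. I'll ease off and release.

>>> drive_tool([
  {"offset":[0,0,-0.03],"delta_rot":[0,0,0],"jaw":1},
  {"offset":[0,0,-0.05],"delta_rot":[0,0,0],"jaw":1},
  {"offset":[0,0,-0.05],"delta_rot":[0,0,0],"jaw":1.6},
  {"offset":[0,0,-0.05],"delta_rot":[0,0,0],"jaw":1.8},
  {"offset":[0,0,-0.05],"delta_rot":[0,0,0],"jaw":2.2},
  {"offset":[0,0,-0.05],"delta_rot":[0,0,0],"jaw":3},
  {"offset":[0,0,-0.05],"delta_rot":[0,0,0],"jaw":4},
  {"offset":[0,0,-0.05],"delta_rot":[0,0,0],"jaw":4.4},
])

```text
time: 21.45
position: [0.5754, -0.0477, 0.0621]
tool_rot: [-0.606, 0.795, 0.0, 0.0]
ft_force: [0.2, -0.3, 0.1]
grip_width: 0.0349
```

```bash
python3 -c "
from h import *
goto(world(0,-6,.16),-105.33)
im=camera('side');cv2.imwrite('pics/sd8.png',cv2.resize(im[110:260,240:400,::-1],None,fx=4,fy=4,interpolation=2))
"
```

```text
pos [ 0.5754 -0.0477  0.0621] F [ 0.15 -0.35  0.08] t 21.45 w 0.0349
offset cm [-0.   -0.   -9.79] rot [ 0.   0.  -0.1]
```

View pics/sd8.png

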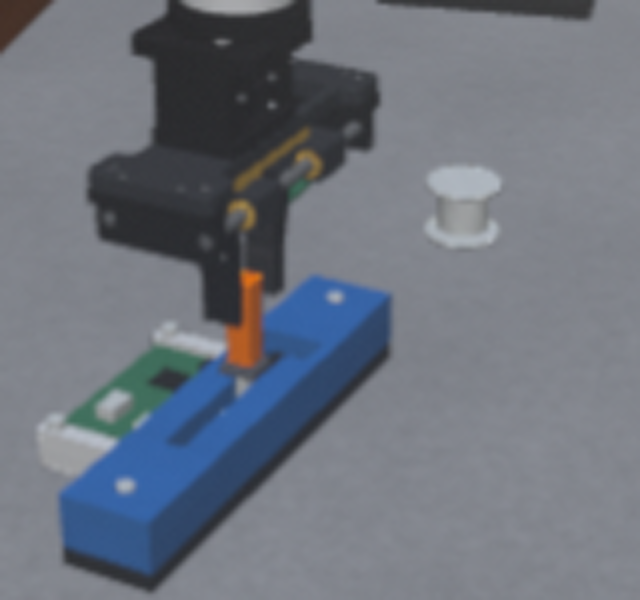

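Released, and the key stands upright. I'll retreat straight up.

>>> drive_tool([
  {"offset":[0,0,-0.6],"delta_rot":[0,0,0],"jaw":4.4},
  {"offset":[0,0,-1.8],"delta_rot":[0,0,0],"jaw":4.4},
  {"offset":[0,0,-3.4],"delta_rot":[0,0,0],"jaw":4.4},
  {"offset":[0,0,-5.4],"delta_rot":[0,0,0],"jaw":4.4},
  {"offset":[0,0,-7.4],"delta_rot":[0,0,0],"jaw":4.4},
  {"offset":[0,0,-9.4],"delta_rot":[0,0,0],"jaw":4.4},
  {"offset":[0,0,-11.4],"delta_rot":[0,0,0],"jaw":4.4},
  {"offset":[0,0,-13],"delta_rot":[0,0,0],"jaw":4.4},
])

```text
time: 22.17
position: [0.5758, -0.0479, 0.1945]
tool_rot: [-0.606, 0.795, -0.001, 0.001]
ft_force: [-0.1, -0.3, -0.1]
grip_width: 0.0441
```

>>> drive_tool([
  {"offset":[0,2,0],"delta_rot":[0,0,0],"jaw":4.4},
  {"offset":[0,4,0],"delta_rot":[0,0,0],"jaw":4.4},
  {"offset":[0,6,0],"delta_rot":[0,0,0],"jaw":4.4},
  {"offset":[0,7,0],"delta_rot":[0,0,0],"jaw":4.4},
  {"offset":[0,7,0],"delta_rot":[0,0,0],"jaw":4.4},
  {"offset":[0,7,0],"delta_rot":[0,0,0],"jaw":4.4},
  {"offset":[0,7,0],"delta_rot":[0,0,0],"jaw":4.4},
  {"offset":[0,7,0],"delta_rot":[0,0,0],"jaw":4.4},
])

```text
time: 22.83
position: [0.5094, -0.0298, 0.1926]
tool_rot: [-0.606, 0.795, -0.001, 0.001]
ft_force: [-0.0, -0.5, -0.1]
grip_width: 0.0439
```

```bash
python3 -c "
from h import *
goto([.5,0,.19],-105.33)
o=get_obs();w=camera('wrist')
S=camera('scene');D=camera('side')
for n,im in (('s9',S),('d9',D)): cv2.imwrite('pics/'+n+'.png',im[:,:,::-1])
a=cv2.resize(S[170:285,250:350,::-1],(400,460),interpolation=2);b=cv2.resize(D[140:260,245:350,::-1],(400,460),interpolation=2)
cv2.imwrite('pics/fin.png',np.hstack([a,b]));cv2.imwrite('pics/w9.png',cv2.resize(w[40:220,170:480,::-1],None,fx=2.5,fy=2.5,interpolation=2))
m=mask(w,(3,150,180),(15,255,255));m[215:]=0
k,l,st,ce=cv2.connectedComponentsWithStats(m)
for i in range(1,k):
  if st[i,4]>60: print(st[i],ce[i],onz('wrist',ce[i],.112,o),rail(onz('wrist',ce[i],.112,o)))
c=[]
for n,im in(('scene',S),('side',D)):
  m=mask(im,(3,150,100),(15,255,255)); k,l,st,ce=cv2.connectedComponentsWithStats(m)
  for i in range(1,k):
    if st[i,4]>20: print(n,st[i],ce[i].round(1))
"
```

```text
pos [ 0.5094 -0.0298  0.1926] F [-0.   -0.48 -0.11] t 22.83 w 0.0439
offset cm [-2.62  1.7   0.25] rot [-0.1  0.  -0.1]
[314 113  17  17 286] [322.02797203 121.02797203] [ 0.57569075 -0.04724307  0.112     ] (np.float64(0.1), np.float64(-5.5))
scene [314 167  10   6  47] [318.7 169.2]
scene [300 205   6  18  91] [302.8 213.2]
scene [442 260   6  12  47] [444.9 265.4]
scene [434 301   6  13  53] [436.7 306.9]
side [297 178   8  23 163] [300.4 188.9]
side [411 183  12   7  60] [416.6 185.4]
side [333 313   8  20 132] [336.9 322.6]
side [249 327   9  21 141] [253.5 337.1]
```

View pics/fin.png

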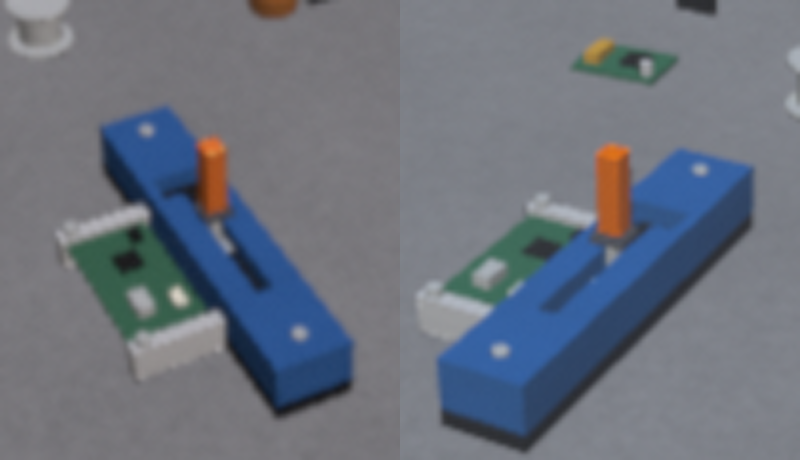

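View pics/w9.png

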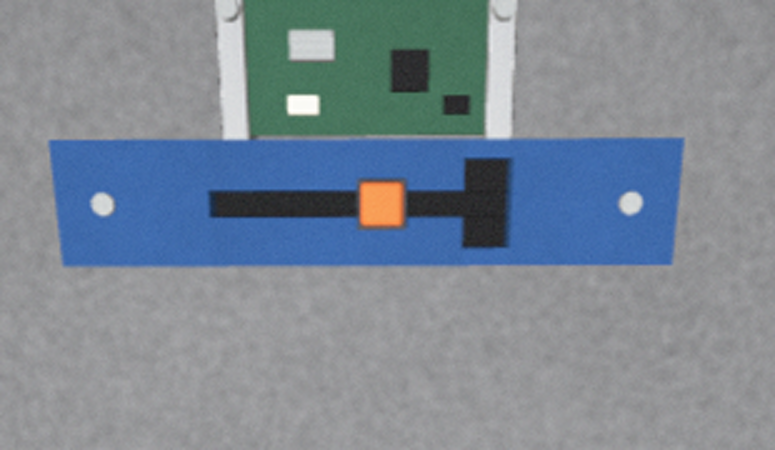

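```bash
python3 -c "
from h import *
print(tri([ray('scene',(302.5,205.8)),ray('side',(300.5,179))]))
hand_in()"
```

```text
(array([ 0.57474628, -0.04838746,  0.11257786]), [np.float64(0.0017008952258667333), np.float64(0.0017008952258666323)])
the job is handed in; nothing more can be done
```

The key is standing upright in the hidden notch, released, with the gripper clear of it. The job is handed in after about 23 s.

**What I did:** I took the largest orange-handled key from its grey holder and lowered its foot through the window onto the ledge. I slid it along the slot under a light downward load, about 7 N or less by the readings. The vertical force fell to zero near rail y = −6.7 mm, so I lowered the key onto the notch floor there and let go.

**Last checks:**
- **Depth:** the key touched the notch floor at TCP z = 62.6 mm, exactly 8.0 mm below where it first touched the ledge.
- **Height:** the top of the handle triangulates to 112.6 mm; a seated key should read 112 mm.
- **Position:** the wrist view puts the handle on the slot line, at rail x = 0.1 mm and y = −5.5 mm. It looks upright in all three cameras.
- **Force:** no reading taken at the end of a move exceeded 8 N.
- **Other things on the bench:** the two smaller keys have not moved. I saw no sign that the other things had moved, but I did not measure them.

**Disagreements:**
- **Camera agreement:** the scene and side cameras differed by up to about 8 mm on the rail's position. I used the wrist camera's measurement instead, which matched the rail's stated dimensions to within about 1.5 mm.
- **Notch location:** a wrist picture taken before the slide suggested the notch was centred near y = −9 mm. The key actually dropped in 2 to 4 mm further along.

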